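# Set the watch on the timing stand

## Robot

A 7-joint arm with a two-finger parallel gripper is mounted at the origin on the work surface. World frame = base frame: x ahead of the robot, y to its left, z up, the work surface at z = 0. Lengths are in m, angles in rad, forces in N, time in s.
With the tool pointing down it reaches from about 0.425 to 0.925 m from the base axis. Payload 6.8 kg.
Tool frame: the origin (TCP) lies between the finger pads; the fingertips stand 14 mm ahead of it and the grasp point (between the pads) lies 5 mm behind it; z points along the fingers, y is the line along which they close (so a half turn about z gives the same grasp; the last joint's range is limited). The gripper opens to 85 mm and grips with 20 to 120 N. Pads are 22 mm wide; open, the fingers measure 114 mm over their backs; the gripper's body (76 mm by 85 mm) begins 54 mm behind the grasp point. The pads swing forward as they close: fully open they stand 13 mm farther back than shut.
Start: joints at [1.199, 0.477, 0.022, 1.555, -0.011, 1.109, -0.083], TCP at [0.176, -0.652, 0.245] pointing down, gripper open.
Joint ranges: [-2.96, 2.96], [-0.34, 2.1], [-1.41, 1.46], [0.24, 2.44], [-1.37, 4.51], [0.17, 1.92], [-2.96, 2.96]. Speed limits (rad/s): [2.39, 2.39, 3.14, 3.14, 3.14, 3.14, 3.14].

## Interface

Orientations are given as a rotation vector (axis times angle).
In Python, from bench import r, eyes, ticket gives the robot as it stands. The module is installed in compiled form; this text tells all that it offers.
- The arm moves only by the tool arm_command, never from a script. Its argument "plan" is text: rows parted by semicolons, each of 4 numbers parted by spaces: the shift along the tool's x, y, z in m, then the turn about the tool's z in degrees. In form: tx ty tz yaw; .... A call has 1 to 20 rows; each row shifts and turns the commanded pose from where the row before left it, along the tool's axes as they then stand; what a row does not reach is not made up. A row lasts 1/8 s, in which the tool goes at most 62.5 mm and 10.7 degrees, less where a joint would pass 70% of its speed; a pose out of reach is approached as far as the arm can. A call is refused whole if a number of a shift passes 0.0625 or a number of a turn 10.7, either way. A call with a gripper value outside its range is refused whole. "hand" is the closure, from -1 (fully open) to 1 (shut), set as the call begins (left out, the last holds). The fingers move at their own pace and stop on an object; "grip_force" is the grip in N (left out, the last holds). Time passes only in rows, so rows that do not move let the fingers close. It gives the time, the measured TCP pose, the force, the opening and the grip force at its end, in the units of the state.
- r.get_obs(): the state, without advancing time (a new reading comes with each control period).
- eyes.grab_frame(name): name is "scene" or "top"; returns (picture, depth): 384x512x3 uint8, red, green, blue; 384x512 float32, m along the optical axis (not along the pixel's ray), 0 where there is no reading.
- eyes.calibration(name): a dict with "fov_y" (degrees; the focal length in pixels is half the picture's height over the tangent of half this angle, whatever the lens; pixels are square), "cx", "cy" (the principal point, pixels), "origin" and "attitude" of the camera in the world. Camera axes: x right, y up, looking along -z (the intrinsics and any distortion apply to the point x, -y, -z); pixel columns grow to the right and rows downward; lengths in m; the calibration is good to about 2 mm. A picture is of the moment at which its call begins. calibration takes no time and is no camera call.
- ticket.hand_in(): hands the job in; it is judged then, once.
The state is a dict: "clock": time; "joints": joint angles; "qvel": joint speeds; "tau": joint torques, N m; "tcp_pos": TCP position; "orientation": TCP orientation; "contact_force": force on the tool from outside, world axes, zero at the start; "moment": the same for the moment, N m; "grip_width": finger opening in m; "gripper_force": force on a finger pad.
Only numpy, scipy, OpenCV 4.12 (cv2) and the standard library are available. Lean on these libraries where they do the work, as an engineer would, in place of code of your own. Each camera call takes 0.05 s, during which the arm holds its last target. There are 200 camera calls.

## Task

Take the rectangular steel watch with the white dial and set it gently, dial up, on the narrow raised blue pad of the timing stand: centred, with the watch's length along the pad's length (either end first), so that it stays there by itself. Do not drop it, and leave the gold watch and the round watch where they lie.

Things in the scene. Friction and masses are not known exactly. Their poses are not given: they have to be found in the camera images.
- steel_watch: The watch to place: rectangular steel watch head without strap, white dial. 36 mm wide (x), 48 mm long (y, over the lugs), 11 mm thick (z), about 70 g. The two flat long flanks (x = +18 and -18 mm, 10 mm high) are for gripping; a small crown is at the +y end. Origin: centre of its flat underside; z up out of the dial. Lies dial up on a 2 mm thick black mat, underside at z = 2 mm.
- gold_watch: Bystander: a watch head of the same shape and size, but gold-coloured with a black dial, lying dial up on the mat. Origin: centre of its underside.
- round_watch: Bystander: a round steel watch head with a white dial, 38 mm in diameter, 46 mm over the lugs (along y), 11 mm thick, lying dial up on the mat. Origin: centre of its underside.
- stand: Timing stand, fixed: round grey base (70 mm diameter, 12 mm high), 16 mm steel column, and on top a narrow level bar, 10 mm high, faced with a flat blue pad. Bar and pad are 24 mm wide (x) and 56 mm long (y). Origin: centre of the base's underside, on the mat; the pad's top centre is 70 mm straight above it (72 mm above the bench). z up.

How it is judged:
By the outcome, as a careful person would: the job done as asked, in the order asked, and still so for the second after the job is handed in, with the robot touching nothing.
It also fails if it takes over 35 s, if anything falls off the work surface, if the arm or the gripper's body presses on something with over 40 N, if the wrist force passes 120 N, or if a joint passes its speed limit or range.

## Working session

There is one attempt and no reset: what is moved stays moved. The work goes in short steps, Python scripts to look and compute and a tool call to move; the robot and the scene stay as the last step left them, time stands still between calls to the robot, and variables do not carry over. Pictures are saved under pics/ and viewed, at most 10 in all, crops included, and the job is handed in when it is done.

Besides the shell and the picture viewer there is one more tool, called after "Emit:" as name(argument=value, ...), one argument or row to a line, values as JSON. arm_command: Moves the arm, as the interface text tells. Its arguments: {"type":"object","properties":{"plan":{"type":"string"},"hand":{"type":"number"},"grip_force":{"type":"number"}},"required":["plan"]}

```bash
mkdir -p pics
python3 - <<'E'
from bench import r,eyes
import cv2,numpy as np
for n in("scene","top"):
    p,d=eyes.grab_frame(n);cv2.imwrite(f"pics/{n}0.png",p[:,:,::-1]);np.savez(f"pics/{n}0.npz",p=p,d=d)
    print(n,eyes.calibration(n))
print(r.get_obs())
E
```

```text
scene {'fov_y': 54.381071495492485, 'cx': 255.5220272964311, 'cy': 188.22417339764897, 'origin': array([ 0.92887176, -0.08582259,  0.61707302]), 'attitude': array([0.53870014, 0.40795449, 1.2847887 ])}
top {'fov_y': 43.05436697399612, 'cx': 256.11223735524896, 'cy': 196.03111501254372, 'origin': array([0.3640983 , 0.01142822, 1.19033112]), 'attitude': array([ 0.12500954, -0.11017657, -1.55364267])}
{'clock': 0.1, 'joints': array([ 1.19890116,  0.47773392,  0.02236129,  1.55639285, -0.01149106,
        1.10926234, -0.08312159]), 'qvel': array([-0.00055296, -0.00223792,  0.0007517 , -0.00212424,  0.00237102,
        0.00122362,  0.00082785]), 'tau': array([ 4.58036826e-03, -5.97757101e+01,  1.61390428e+00, -2.81955117e+01,
        1.28072704e-02,  4.97843575e-03, -8.40645697e-06]), 'tcp_pos': array([ 0.17584402, -0.65115301,  0.24439521]), 'orientation': array([-3.11269272e+00, -4.12931103e-01,  5.58984916e-04]), 'contact_force': array([ 0.26474764, -0.46139382, -0.4651496 ]), 'moment': array([-0.02817945, -0.0085392 ,  0.00637483]), 'gripper_force': 0.0, 'grip_width': 0.08571726414170384}
```

View pics/top0.png

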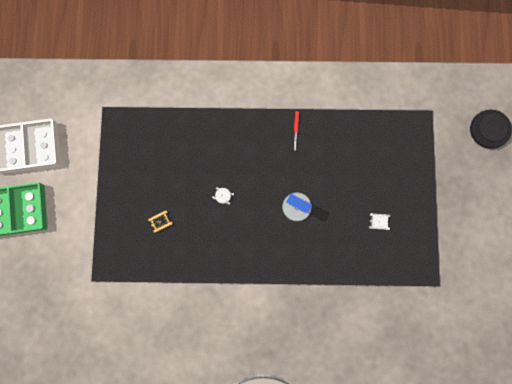

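View pics/scene0.png

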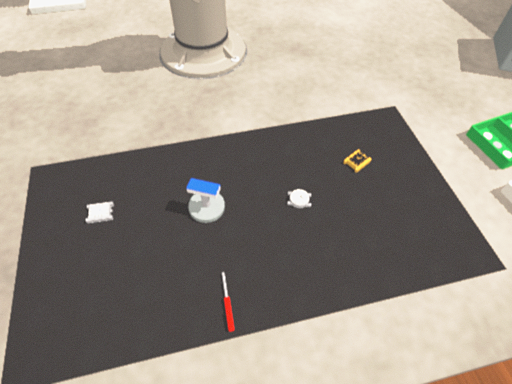

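Top view: the steel watch is at (379,222), the stand's blue pad at (298,203), the round watch at (223,196) and the gold watch at (160,221). Scene view: the steel watch is at (100,212), the pad at (204,187), the round watch at (299,199) and the gold watch at (357,160).

```bash
cat > h.py <<'E'
import cv2,numpy as np
from scipy.spatial.transform import Rotation as R
from bench import r,eyes
def toplane(n,uv,z):
    c=eyes.calibration(n);f=192/np.tan(np.radians(c['fov_y']/2))
    uv=np.asarray(uv,float).reshape(-1,2)
    d=np.c_[(uv[:,0]-c['cx'])/f,-(uv[:,1]-c['cy'])/f,-np.ones(len(uv))]@R.from_rotvec(c['attitude']).as_matrix().T
    o=c['origin'];return (o+d*((z-o[2])/d[:,2])[:,None])[:,:2]
def blob(p,kind,near,rad):
    h=cv2.cvtColor(p,cv2.COLOR_RGB2HSV)
    m=cv2.inRange(h,(100,120,60),(130,255,255)) if kind=='blue' else cv2.inRange(h,(0,0,115),(180,70,255))
    k=np.zeros_like(m);cv2.circle(k,near,rad,255,-1);m&=k
    cs,_=cv2.findContours(m,cv2.RETR_EXTERNAL,cv2.CHAIN_APPROX_NONE);c=max(cs,key=cv2.contourArea)
    f=np.zeros_like(m);cv2.drawContours(f,[c],-1,255,-1)
    return np.argwhere(f)[:,::-1]
def fit(n,p,kind,near,rad,z):
    w=toplane(n,blob(p,kind,near,rad),z)*1000
    rc=cv2.minAreaRect(w.astype(np.float32));b=cv2.boxPoints(rc)
    e=b[1]-b[0],b[2]-b[1];L=max(e,key=np.linalg.norm)
    ev,V=np.linalg.eigh(np.cov(w.T))
    return dict(cen=w.mean(0).round(1),rect=np.round(rc[0],1),size=np.round(rc[1],1),ang=round(np.degrees(np.arctan2(L[1],L[0]))%180,1),pca=round(np.degrees(np.arctan2(V[1,1],V[0,1]))%180,1),n=len(w))
E
python3 - <<'E'
from h import *
for n,a,b in(("top",(379,222),(298,203)),("scene",(100,212),(204,187))):
    p=np.load(f"pics/{n}0.npz")['p']
    print(n,'watch',fit(n,p,'w',a,25,.010)); print(n,'pad',fit(n,p,'blue',b,25,.070))
rot=R.from_rotvec(r.get_obs()['orientation']).as_matrix();print(rot.round(3))
a=cv2.imread('pics/top0.png')[190:250,350:410];b=cv2.imread('pics/scene0.png')[182:242,70:130]
c=cv2.imread('pics/top0.png')[175:235,268:328]
cv2.imwrite('pics/c0.png',cv2.resize(np.hstack([a,b,c]),(780,260),interpolation=cv2.INTER_CUBIC))
E
```

```text
top watch {'cen': array([ 484.8, -275.7]), 'rect': array([ 485.1, -275.9]), 'size': array([48.5, 37.6]), 'ang': np.float32(86.7), 'pca': np.float64(89.2), 'n': 284}
top pad {'cen': array([518.2, -75.7]), 'rect': array([518.6, -75.5]), 'size': array([57.1, 23.6]), 'ang': np.float32(61.5), 'pca': np.float64(61.3), 'n': 235}
scene watch {'cen': array([ 486.9, -277.1]), 'rect': array([ 487.2, -277.3]), 'size': array([52.2, 45.7]), 'ang': np.float32(86.7), 'pca': np.float64(76.0), 'n': 503}
scene pad {'cen': array([516.6, -76.8]), 'rect': array([516.8, -76.3]), 'size': array([58.6, 25.1]), 'ang': np.float32(61.2), 'pca': np.float64(61.7), 'n': 350}
[[ 0.965  0.261 -0.001]
 [ 0.261 -0.965  0.002]
 [-0.    -0.002 -1.   ]]
```

View pics/c0.png

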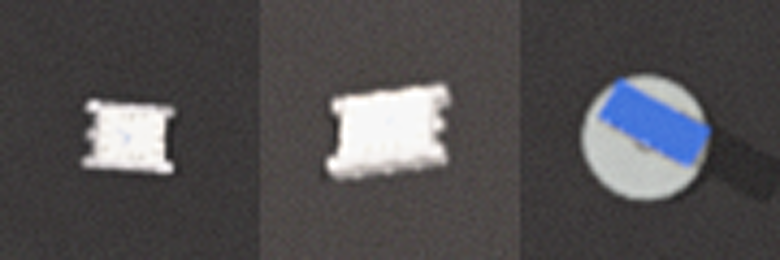

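The crops show the steel watch with its crown toward world +y (image left in the top view), its length at about 87–89°. The pad's length lies at about 61°. I'll move above the watch and align.

Emit:
arm_command(
  plan="0.033 -0.0234 0 0;0.033 -0.0234 0 0;0.033 -0.0234 0 0;0.033 -0.0234 0 0;0.033 -0.0234 0 0;0.033 -0.0234 0 0;0.033 -0.0234 0 0;0.033 -0.0234 0 0;0.033 -0.0234 0 0;0.033 -0.0234 0 0;0.033 -0.0234 0 0;0.033 -0.0234 0 0;0 0 0 -9;0 0 0 -9;0 0 0 -9;0 0 0 -9;0 0 0 -9;0 0 0 -9;0 0 0 -9;0 0 0 -9",
  hand=-1,
  grip_force=30,
)

```text
clock: 2.6
tcp_pos: [0.4847, -0.2772, 0.2449]
orientation: [-2.271, -2.17, 0.001]
contact_force: [-0.4, -0.1, 1.3]
grip_width: 0.0855
gripper_force: 0.0
```

Emit:
arm_command(
  plan="0.001 0.001 -0.000 0;0 0 0.04 0;0 0 0.04 0;0 0 0.04 0;0 0 0.04 0;0 0 0.02 0;0 0 0 0;0 0 0 0",
  hand=-0.1,
)

```text
clock: 3.6
tcp_pos: [0.4868, -0.2766, 0.0662]
orientation: [2.277, 2.162, 0.001]
contact_force: [0.8, -0.3, -0.3]
grip_width: 0.0472
gripper_force: 0.0
```

Run:
```python
from h import *
o=r.get_obs();print(o['tcp_pos'],o['grip_width'])
p,d=eyes.grab_frame("scene")
cv2.imwrite('pics/s1.png',cv2.resize(p[100:250,30:230,::-1],(800,600),interpolation=cv2.INTER_CUBIC))
```

```text
[ 0.48684387 -0.27657936  0.06615176] 0.04719344167783106
```

View pics/s1.png

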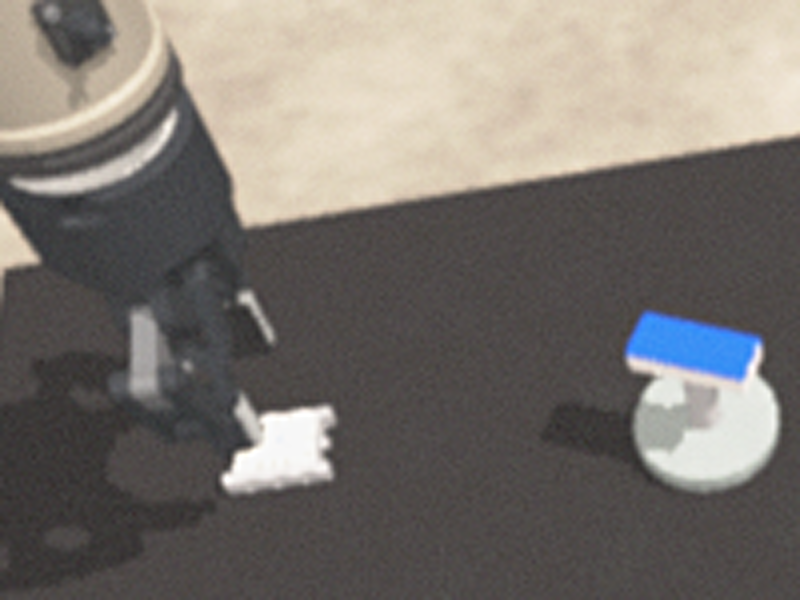

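The picture shows the half-closed gripper just above the watch (crop about (280,450)), with the fingers on either side of it along world x. I'll go down gently, watching the force.

Emit:
arm_command(
  plan="0 -0.001 0.012 0;0 0 0.012 0;0 0 0.012 0;0 0 0.006 0;0 0 0.002 0;0 0 0 0",
)

```text
clock: 4.4
tcp_pos: [0.4852, -0.2763, 0.0213]
orientation: [-2.277, -2.165, -0.0]
contact_force: [0.6, -0.2, -1.1]
grip_width: 0.0472
gripper_force: 0.0
```

Emit:
arm_command(
  plan="0 0 0.001 0;0 0 0.001 0;0 0 0.001 0;0 0 0 0",
)

```text
clock: 4.9
tcp_pos: [0.4851, -0.2763, 0.0183]
orientation: [-2.277, -2.165, 0.0]
contact_force: [-0.8, 0.3, 0.1]
grip_width: 0.0467
gripper_force: 0.0
```

Emit:
arm_command(
  plan="0 0 0.001 0;0 0 0.0005 0;0 0 0 0",
)

```text
clock: 5.28
tcp_pos: [0.4851, -0.2763, 0.0168]
orientation: [-2.277, -2.165, 0.0]
contact_force: [-0.5, 0.3, 1.1]
grip_width: 0.0474
gripper_force: 0.0
```

Emit:
arm_command(
  plan="0 0 0 0;0 0 0 0;0 0 0 0;0 0 0 0",
  hand=1,
  grip_force=35,
)

```text
clock: 5.78
tcp_pos: [0.4854, -0.2764, 0.017]
orientation: [2.276, 2.165, 0.0]
contact_force: [-1.3, 0.4, 3.9]
grip_width: 0.035
gripper_force: 35.4
```

Emit:
arm_command(
  plan="0 0 -0.004 0;0 0 -0.008 0;0 0 -0.016 0;0 0 -0.016 0;0 0 -0.02 0;0 0 -0.02 0;0 0 -0.02 0;0 0 -0.02 0;0 0 -0.01 0;0 0 -0.006 0;0 0 0 0",
)

```text
clock: 7.15
tcp_pos: [0.4851, -0.2764, 0.1569]
orientation: [2.277, 2.165, 0.0]
contact_force: [-0.5, 0.8, 0.0]
grip_width: 0.0344
gripper_force: 35.0
```

Emit:
arm_command(
  plan="0.01 0.001 0 0;0.02 0.002 0 0;0.02 0.002 0 0;0.02 0.0025 0 0;0.02 0.0025 0 0;0.02 0.0025 0 0;0.02 0.0025 0 0;0.02 0.0025 0 0;0.02 0.002 0 0;0.02 0.002 0 0;0.0115 0.0015 0 0;0 0 0 5;0 0 0 5;0 0 0 5;0 0 0 5;0 0 0 3.7;0 0 0 2;0 0 0 0;0 0 0 0",
)

```text
clock: 9.52
tcp_pos: [0.5182, -0.0761, 0.1568]
orientation: [-2.7, -1.605, 0.0]
contact_force: [0.6, 0.1, -0.9]
grip_width: 0.0346
gripper_force: 34.9
```

Run:
```python
from h import *
o=r.get_obs();print(o['tcp_pos'],o['grip_width'],R.from_rotvec(o['orientation']).as_matrix().round(4))
p,d=eyes.grab_frame("scene");np.savez('pics/s2.npz',p=p,d=d)
cv2.imwrite('pics/s2.png',cv2.resize(p[90:240,130:330,::-1],(800,600),interpolation=cv2.INTER_CUBIC))
```

```text
[ 0.51823199 -0.0761305   0.15676101] 0.034592171337573745 [[ 4.777e-01  8.785e-01 -1.000e-04]
 [ 8.785e-01 -4.777e-01 -0.000e+00]
 [-0.000e+00 -1.000e-04 -1.000e+00]]
```

View pics/s2.png

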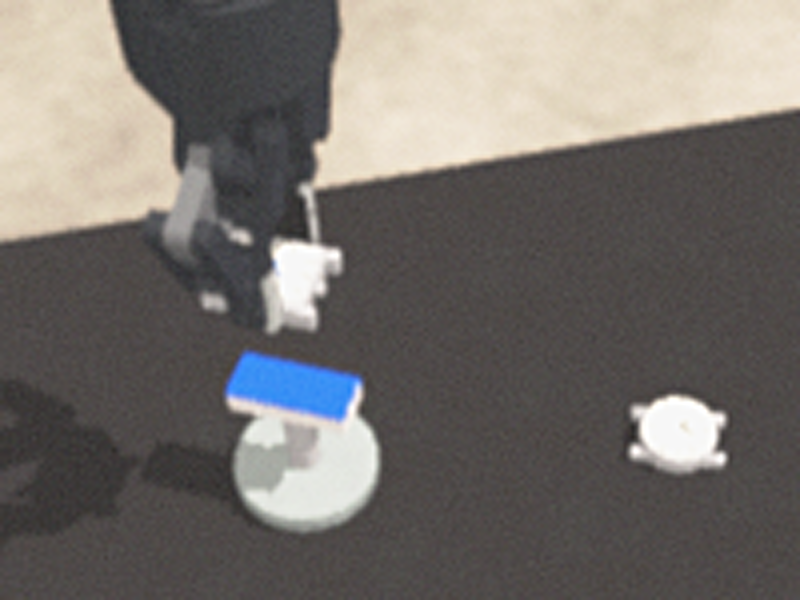

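The watch hangs level, crown end to the right: lug tips at about crop (340,258)/(315,320), the far-end lugs at about (203,300)/(233,233). The pad is right below, at (295,388). I'll check the offset along the length.

Run:
```python
from h import *
p=np.load('pics/s2.npz')['p'];c=np.array([518.2,-76.1]);u=np.array([.4777,.8785]);v=np.array([.8785,-.4777])
h=cv2.cvtColor(p,cv2.COLOR_RGB2HSV);m=cv2.inRange(h,(0,0,130),(180,70,255));k=np.zeros_like(m);k[145:173,178:217]=255;m&=k
uv=np.argwhere(m)[:,::-1]
for z in(.147,.152):
    w=toplane("scene",uv,z)*1000-c;a,b=w@u,w@v
    for lo,hi in((-40,-13),(12,40)):
        for s in(-1,1):
            q=(a>lo)&(a<hi)&(b*s>4); 
            if q.any(): print(z,lo,s,a[q].min().round(1),a[q].max().round(1),b[q].mean().round(1),q.sum())
```

```text
0.147 -40 -1 -29.6 -16.7 -17.6 20
0.147 -40 1 -24.9 -14.8 19.5 19
0.147 12 -1 12.0 25.3 -12.7 57
0.147 12 1 12.0 24.6 14.7 63
0.152 -40 -1 -27.3 -14.5 -13.5 20
0.152 -40 1 -22.6 -13.4 23.0 18
0.152 12 -1 12.1 27.0 -10.5 53
0.152 12 1 12.0 26.4 16.5 88
```

Emit:
arm_command(
  plan="0 -0.0005 0.01 0;0 0 0.014 0;0 0 0.014 0;0 0 0.014 0;0 0 0.008 0;0 0 0.004 0;0 0 0.002 0;0 0 0.001 0;0 0 0 0",
)

```text
clock: 10.7
tcp_pos: [0.518, -0.076, 0.0901]
orientation: [2.701, 1.604, 0.001]
contact_force: [0.6, -0.6, -1.2]
grip_width: 0.0345
gripper_force: 35.0
```

Emit:
arm_command(
  plan="0 0 0.0005 0;0 0 0.0005 0;0 0 0.0005 0;0 0 0 0",
)

```text
clock: 11.2
tcp_pos: [0.5178, -0.076, 0.0883]
orientation: [-2.701, -1.604, 0.0]
contact_force: [0.2, 0.1, -0.7]
grip_width: 0.0349
gripper_force: 35.0
```

Emit:
arm_command(
  plan="0 0 0.0005 0;0 0 0.0005 0;0 0 0 0",
)

```text
clock: 11.58
tcp_pos: [0.5178, -0.076, 0.0872]
orientation: [-2.701, -1.604, 0.0]
contact_force: [0.1, 0.7, -0.4]
grip_width: 0.0351
gripper_force: 35.0
```

Emit:
arm_command(
  plan="0 0 0.0005 0;0 0 0 0",
)

```text
clock: 11.82
tcp_pos: [0.5179, -0.076, 0.087]
orientation: [2.701, 1.604, 0.0]
contact_force: [-0.5, -0.2, 3.0]
grip_width: 0.0347
gripper_force: 35.3
```

The force shows contact with the pad. I'll release it gently.

Emit:
arm_command(
  plan="0 0 0 0;0 0 0 0;0 0 0 0;0 0 0 0",
  hand=-0.1,
)

```text
clock: 12.32
tcp_pos: [0.5178, -0.076, 0.0867]
orientation: [-2.701, -1.604, 0.0]
contact_force: [0.1, 0.8, 0.3]
grip_width: 0.0464
gripper_force: 0.0
```

Emit:
arm_command(
  plan="0 0 -0.003 0;0 0 -0.005 0;0 0 -0.01 0;0 0 -0.02 0;0 0 -0.03 0;0 0 -0.03 0;0 0 -0.03 0;0 0 -0.02 0;-0.03 0 0 0;-0.04 0 0 0;-0.04 0 0 0;-0.04 0 0 0;-0.04 0 0 0;-0.03 0 0 0;0 0 0 0",
)

```text
clock: 14.2
tcp_pos: [0.4112, -0.2714, 0.2354]
orientation: [2.704, 1.597, -0.001]
contact_force: [1.1, 0.3, -0.9]
grip_width: 0.0469
gripper_force: 0.0
```

Run:
```python
from h import *
print(r.get_obs()['tcp_pos'])
I=[]
for n,(x,y) in(("top",(298,203)),("scene",(204,187))):
    p,d=eyes.grab_frame(n)
    h=cv2.cvtColor(p,cv2.COLOR_RGB2HSV)
    I.append(cv2.resize(p[y-30:y+30,x-30:x+30,::-1],(390,390),interpolation=cv2.INTER_CUBIC))
    print(n,fit(n,p,'blue',(x,y),25,.072))
    # watch: bright white only
    m=cv2.inRange(h,(0,0,222),(180,40,255));k=np.zeros_like(m);cv2.circle(k,(x,y-2),16,255,-1)
    w=toplane(n,np.argwhere(m&k)[:,::-1],.082)*1000
    rc=cv2.minAreaRect(w.astype(np.float32));print(w.mean(0).round(1),rc,len(w))
cv2.imwrite('pics/f.png',np.hstack(I))
```

```text
[ 0.41117861 -0.27137126  0.23543117]
top {'cen': array([530.4, -54.6]), 'rect': array([529.8, -55.1]), 'size': array([ 8.2, 23.1]), 'ang': np.float32(157.4), 'pca': np.float64(154.8), 'n': 30}
[518. -76.] ((518.0819091796875, -75.94973754882812), (44.091033935546875, 32.475765228271484), 61.23671340942383) 226
scene {'cen': array([529.6, -55.5]), 'rect': array([529.7, -56.3]), 'size': array([ 8.2, 23.5]), 'ang': np.float32(149.5), 'pca': np.float64(151.5), 'n': 42}
[523.6 -76.9] ((529.371826171875, -75.06460571289062), (53.80073165893555, 53.70071792602539), 66.82223510742188) 430
```

View pics/f.png

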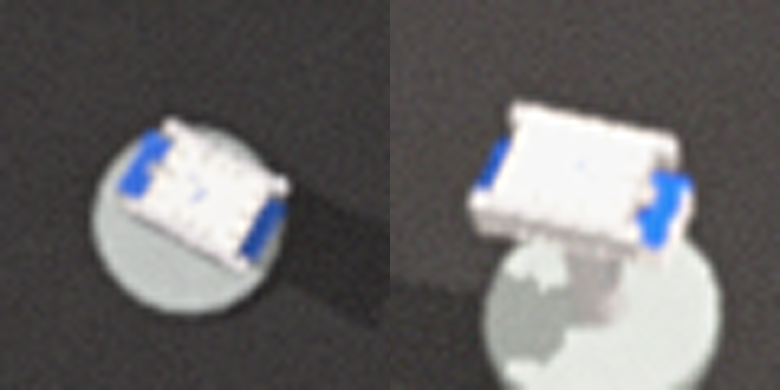

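The watch rests dial up on the pad in both views, with blue showing at both ends. In the top view its centre is (518.0, -76.0) mm at 61.2°, against (518.3, -75.6) mm and 61.4° for the pad. I'm handing in.

```bash
python3 -c "
from bench import ticket;print(ticket.hand_in())"
```

```text
the job is handed in; nothing more can be done
None
```

The steel watch lies dial up on the blue pad, about 0.5 mm off centre and aligned within about 1° by my last measurement; the gripper is clear, the other two watches were not touched, and the job was handed in at about 14 s.

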